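# Free the stuck pot and load the drying rack's weight hanger

### The arm

A 6-joint arm with a two-finger parallel gripper is mounted at the origin on the work surface. World frame = base frame: x ahead of the robot, y to its left, z up, the work surface at z = 0. Lengths are in m, angles in rad, forces in N, time in s.
With the tool pointing down it reaches from about 0.25 to 0.725 m from the base axis. Payload 9.7 kg.
Tool frame: the origin (TCP) lies between the finger pads; the fingertips stand 17 mm ahead of it and the grasp point (between the pads) lies 2 mm behind it; z points along the fingers, y is the line along which they close (so a half turn about z gives the same grasp; the last joint's range is limited). The gripper opens to 85 mm and grips with 20 to 120 N. Pads are 22 mm wide; open, the fingers measure 114 mm over their backs; the gripper's body (76 mm by 85 mm) begins 54 mm behind the grasp point. The pads swing forward as they close: fully open they stand 13 mm farther back than shut.
Start: joints at [1.298, 0.087, 0.176, 1.66, 0, 1.571], TCP at [0.148, 0.53, 0.248] pointing down, gripper open.
Joint ranges: [-3.13, 3.13], [-0.85, 1.81], [-1.15, 1.24], [-2.2, 2.28], [-1.44, 1.52], [-3.14, 3.14]. Speed limits (rad/s): [2.22, 2.22, 2.57, 3.14, 3.14, 3.14].

### API

Orientations are given as a unit quaternion [w, x, y, z].
In Python, from cell import sense, cams, order gives the robot as it stands. The module is installed in compiled form; this text tells all that it offers.
- The arm moves only by the shell command python3 -m pendant 'ROWS' [FORCE]. ROWS is JSON, a list of rows, each a list of 5 numbers: the closure, from -1 (fully open) to 1 (shut), then the shift along the tool's x, y, z in units of 2.5 cm (1.0 is 2.5 cm), then the turn about the tool's z in units of 0.15 rad (1.0 is 0.15 rad). In form: [[gripper, dx, dy, dz, twist], ...]. A call has 1 to 20 rows; each row shifts and turns the commanded pose from where the row before left it, along the tool's axes as they then stand; what a row does not reach is not made up. A row lasts 1/8 s, in which the tool goes at most 62.5 mm and 10.7 degrees, less where a joint would pass 70% of its speed; a pose out of reach is approached as far as the arm can. A call with a number of a shift or a turn outside -1 to 1 is refused whole. A call with a gripper value outside its range is refused whole. The fingers move at their own pace and stop on an object; FORCE is the grip in N (left out, the last holds). Time passes only in rows, so rows that do not move let the fingers close. It gives the time, the measured TCP pose, the force, the opening and the grip force at its end, in the units of the state.
- sense(): the state, without advancing time (a new reading comes with each control period).
- cams.get_image(name): name is "scene" or "top" or "wrist"; returns the picture (384x512x3 uint8, red, green, blue); there is no depth.
- cams.camera_model(name): a dict with "intrinsics" (3x3 intrinsics, pixels), "position" and "orientation" of the camera in the world; the wrist camera has in their place "hand_eye" (4x4, takes a point from camera to tool coordinates, whose origin is the TCP and whose axes are the flange's). Camera axes: x right, y down, z forward; pixel columns grow to the right and rows downward; lengths in m; the calibration is good to about 2 mm. The wrist camera is an equidistant fisheye: a pixel r from the principal point sees the ray r / f radians off the axis. A picture is of the moment at which its call begins: read the wrist's pose just before it. camera_model takes no time and is no camera call.
- order.job_done(): hands the job in; it is judged then, once.
The state is a dict: "time": time; "joints": joint angles; "qd": joint speeds; "effort": joint torques, N m; "eef_pos": TCP position; "orientation": TCP orientation; "ft_force": force on the tool from outside, world axes, zero at the start; "torque": the same for the moment, N m; "width": finger opening in m; "gripper_force": force on a finger pad.
Only numpy, scipy, OpenCV 4.12 (cv2) and the standard library are available. Lean on these libraries where they do the work, as an engineer would, in place of code of your own. Each camera call takes 0.05 s, during which the arm holds its last target. There are 200 camera calls.

### The job

The orange pot is stuck inside the green tub, over some of the drying rack's slotted counterweight discs: take it by its rim, twist it anticlockwise (seen from above) until its ears are out from under the catches, pull it out and stand it upright in the middle of the grey boot tray. Then lift the discs out of the tub one at a time and slide these, and any discs that lie loose on the shelf, by their slots onto the rod of the weight hanger, so that all lie flat in a pile on its pan with every slot turned well away from all the others (about a quarter of a turn) and none can slide off. Leave everything else on the shelf where it is.

Things in the scene. Friction and masses are not known exactly. Their poses are not given: they have to be found in the camera images.
- tub: Green round open tub fixed to the shelf: outside diameter 152, inside 140, rim 52 above the shelf, inner floor 5 above it. Origin: centre of its underside; z up. Two steel catches stand outside its rim at its +y and -y (see point catch). disc1 and, on it, disc2 lie near the middle of its floor, under the pot.
- catch (a point): Middle of the tub's +y catch (the -y one is alike, turned half round), 87 from the tub's axis: a flat hook 24 wide, overhanging inward from radius 96 to 78, underside 61 and top 66 above the shelf, with a cheek on its clockwise side that blocks a clockwise turn. Axes as the tub's.
- pot: Loose orange pot (0.22 kg) nested upright in the tub: outside diameter 131, wall 8, height 58, floor 4. Origin: centre of its underside, 28 above the shelf while nested; z up. Its axes agree with the tub's within 0.06 rad at the start. Turned anticlockwise (from above) by 0.35 rad or more from the tub's axes (0.6 is comfortable) it lifts out freely; a straight pull is blocked.
- pot_rim (a point): Centre of the pot's mouth, level with the rim: 58 above its underside, 86 above the shelf while nested, 34 above the tub's rim. Pinch the 8 mm wall from above away from the ears, best at the pot's +x or -x. Axes as the pot's.
- pot_ear (a point): Tip of the pot's +y ear (a like one at -y): flat, 24 wide, 6 thick, reaching to radius 86, underside 24 above the pot's underside. While nested the ears rest on the tub's rim, under the catches.
- disc1: Brass slotted disc (0.18 kg): diameter 60, thickness 10, slot 12 wide from the edge at its own -x through the centre to 6 past it. Origin: centre of its underside; z up at the start. It lies flat on the tub's floor, at any yaw. Held with the fingers across the slot (closing line square to it) it passes the cap.
- disc1_mouth (a point): The open end of disc1's slot: on its edge, at its own -x, 30 from its centre, at mid thickness.
- disc2: Dark steel slotted disc, flat on top of disc1 in the tub, at any yaw; shape, origin and axes as disc1.
- disc2_mouth (a point): The open end of disc2's slot, as for disc1.
- disc3: Blue-painted slotted disc, absent at some starts; otherwise lying flat on the open shelf beyond the hanger. Shape, origin and axes as disc1.
- disc3_mouth (a point): The open end of disc3's slot, as for disc1.
- disc4: Pale aluminium slotted disc, absent at some starts; otherwise lying flat on the open shelf beyond the hanger. Shape, origin and axes as disc1.
- disc4_mouth (a point): The open end of disc4's slot, as for disc1.
- hanger: Weight hanger fixed upright on the shelf. Origin: centre of its underside. Foot diameter 72, 10 high; neck diameter 22; steel pan diameter 40, top 45 above the shelf; rod diameter 8 up from the pan's centre; black cap diameter 24 from 96 to 101 above the shelf, too wide for a slot: discs go on from the side, anywhere around, between pan and cap (51 free).
- pan (a point): Centre of the top of the hanger's pan, on the rod's axis, where the lowest disc's underside comes to lie.
- tray: Grey silicone boot tray, fixed to the shelf: 230 x 230 outside, lip 14 high and 6 wide, inner floor 6 above the shelf. Origin: centre of its underside.
- tray_mid (a point): Centre of the tray's inner floor.
- carabiner: Red plastic carabiner, 80 x 40, 10 thick, lying flat; bystander. Origin: underside, near its middle.
- opener: Chrome bottle opener, about 115 long along its x, 34 wide, 6 thick; bystander. Origin: underside, near its middle.
- polish_tin: Black and brass polish tin, diameter 74, 33 high; bystander. Origin: centre of its underside.
- boot_brush: Boot brush, 130 x 45, 40 high; bystander. Origin: centre of its underside.
- wax_jar: Jar of wax, diameter 60, 80 high; bystander. Origin: centre of its underside.
- mug: Blue mug, rim diameter 80, 85 high, handle at its +y; bystander. Origin: centre of its underside.
Things that resemble listed ones, but are neither listed nor needed, are in the scene too. Several things have the shape of the pot; the one meant has the colours described above.

How it is judged:
By the outcome, as a careful person would: the job done as asked, in the order asked, and still so for the second after the job is handed in, with the robot touching nothing.
Of disc3, disc4 only 1 to 2 are there at a start; the rules pass over those that are not, and their reading is None.
At some moment in a run one of pot, disc3, disc4 may be knocked a few centimetres aside while the robot is not near it.
It also fails if it takes over 210 s, if anything falls off the work surface, if the arm or the gripper's body presses on something with over 40 N, if the wrist force passes 120 N, or if a joint passes its speed limit or range.

## Working session

There is one attempt and no reset: what is moved stays moved. The work goes in short steps, Python scripts to look and compute and a shell command to move; the robot and the scene stay as the last step left them, time stands still between calls to the robot, and variables do not carry over. Pictures are saved under pics/ and viewed, at most 14 in all, crops included, and the job is handed in when it is done.

```bash
mkdir -p pics
cat > h.py <<'E'
import numpy as np, cv2
from cell import sense, cams, order
from scipy.spatial.transform import Rotation as R
def rot(q): return R.from_quat([q[1],q[2],q[3],q[0]]).as_matrix()
def grab(name,fn):
    s=sense(); im=cams.get_image(name); cv2.imwrite('pics/'+fn,im[:,:,::-1]); return s,im
def model(name,s=None):
    m=cams.camera_model(name); K=np.array(m['intrinsics'])
    if name=='wrist':
        H=np.array(m['hand_eye']); T=np.eye(4);T[:3,:3]=rot(s['orientation']);T[:3,3]=s['eef_pos']
        W=T@H; return K,W[:3,3],W[:3,:3]
    return K,np.array(m['position']),rot(m['orientation'])
def ray(name,uv,s=None):
    K,p,Rm=model(name,s); x=(uv[0]-K[0,2])/K[0,0]; y=(uv[1]-K[1,2])/K[1,1]
    if name=='wrist':
        r=np.hypot(x,y); d=np.array([np.sin(r)*x/max(r,1e-9),np.sin(r)*y/max(r,1e-9),np.cos(r)])
    else: d=np.array([x,y,1.])
    d=Rm@d; return p,d/np.linalg.norm(d)
def plane(name,uv,z,s=None):
    p,d=ray(name,uv,s); return p+d*(z-p[2])/d[2]
def proj(name,X,s=None):
    K,p,Rm=model(name,s); c=Rm.T@(np.array(X)-p)
    if name=='wrist':
        r=np.arctan2(np.hypot(c[0],c[1]),c[2]); n=np.hypot(c[0],c[1])+1e-12; a,b=r*c[0]/n,r*c[1]/n
    else: a,b=c[0]/c[2],c[1]/c[2]
    return np.array([K[0,0]*a+K[0,2],K[1,1]*b+K[1,2]])
def rel(s,X):  # world point -> tool axes units of rows
    return rot(s['orientation']).T@(np.array(X)-np.array(s['eef_pos']))/0.025
E
python3 - <<'E'
from h import *
np.set_printoptions(precision=4,suppress=True)
s,_=grab('top','top0.png'); grab('scene','scene0.png'); grab('wrist','w0.png')
for n in('top','scene','wrist'): print(n,cams.camera_model(n))
print(s)
E
```

```text
top {'intrinsics': array([[400.571 ,   0.    , 260.6382],
       [  0.    , 400.571 , 190.7792],
       [  0.    ,   0.    ,   1.    ]]), 'position': array([0.4377, 0.0395, 1.4527]), 'orientation': array([-0.0148,  0.7101, -0.7036,  0.0213])}
scene {'intrinsics': array([[368.4213,   0.    , 247.5259],
       [  0.    , 368.4213, 193.5934],
       [  0.    ,   0.    ,   1.    ]]), 'position': array([ 1.3008, -0.5675,  0.7936]), 'orientation': array([-0.4095,  0.7932,  0.3997, -0.2083])}
wrist {'intrinsics': array([[297.3186,   0.    , 254.2648],
       [  0.    , 297.3186, 194.9559],
       [  0.    ,   0.    ,   1.    ]]), 'hand_eye': array([[ 0.0003, -0.9655, -0.2605,  0.0662],
       [ 1.    ,  0.0002,  0.0006, -0.0009],
       [-0.0005, -0.2605,  0.9655, -0.1249],
       [ 0.    ,  0.    ,  0.    ,  1.    ]])}
{'time': 0.0, 'joints': array([1.298 , 0.0875, 0.1751, 1.6598, 0.    , 1.5708]), 'qd': array([-0.0014,  0.0011, -0.0022,  0.0005, -0.0003, -0.0016]), 'effort': array([  0.0026, -52.0393,  46.4797,   0.0164,   0.0001,  -0.    ]), 'eef_pos': array([0.1481, 0.5295, 0.2476]), 'orientation': array([-0.0001,  0.136 ,  0.9907, -0.0007]), 'ft_force': array([0.8458, 0.1225, 0.1819]), 'torque': array([ 0.0249,  0.0343, -0.0335]), 'gripper_force': 0.0, 'width': 0.08531025879932976}
```

View pics/top0.png

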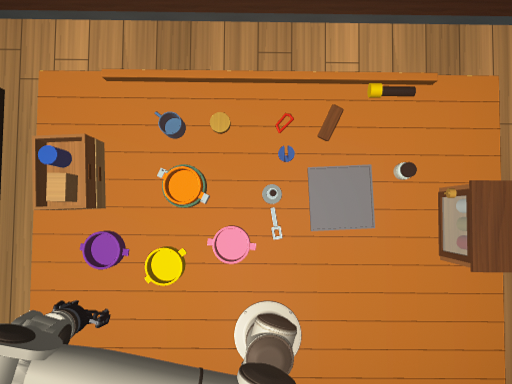

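View pics/scene0.png

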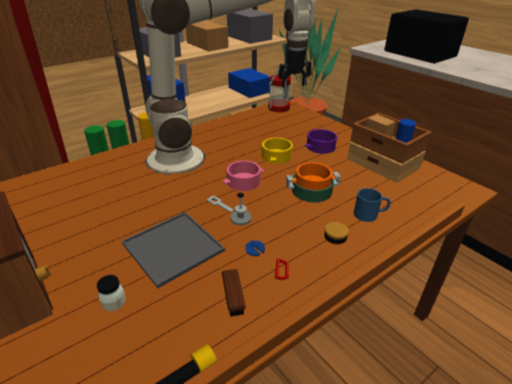

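The top view shows the orange pot at (184,186) in the green tub, with its catches at (161,174) and (204,198). Purple (103,250), yellow (165,266) and pink (232,245) are lookalikes of the wrong colour. The hanger is at (272,194), the blue disc3 at (286,154) and the tray at (341,198). I see no aluminium disc. An enlarged crop will confirm the pot.

Run:
```python
from h import *
np.set_printoptions(precision=4,suppress=True)
im=cv2.imread('pics/top0.png')
c=cv2.resize(im[110:240,140:400],None,fx=3,fy=3,interpolation=cv2.INTER_CUBIC); cv2.imwrite('pics/c0.png',c)
hsv=cv2.cvtColor(im,cv2.COLOR_BGR2HSV)
def blob(lo,hi,box):
    m=cv2.inRange(hsv,np.array(lo),np.array(hi)); k=np.zeros_like(m); x0,y0,x1,y1=box; k[y0:y1,x0:x1]=m[y0:y1,x0:x1]
    n,l,st,ce=cv2.connectedComponentsWithStats(k); i=1+np.argmax(st[1:,4]); return ce[i],st[i],(l==i)
ce,st,m=blob((5,150,200),(22,255,255),(160,160,210,210)); print('pot',ce,st,plane('top',ce,.07))
ce,st,m=blob((40,20,20),(95,255,160),(150,150,220,220)); print('tubgreen',ce,st)
ce,st,m=blob((100,120,60),(125,255,255),(270,140,300,170)); print('disc3',ce,st,plane('top',ce,.01))
for n,uv,z in(('catchA',(161,174),.066),('catchB',(204.5,198.5),.066),('hang',(272,193.5),.06),('tray',(341,198),.01)): print(n,plane('top',uv,z))
```

```text
pot [182.9014 185.1982] [ 162  166   42   38 1024] [0.5253 0.2956 0.07  ]
tubgreen [197.0625 174.9375] [179 165  26  27  80]
disc3 [289.5467 154.2   ] [285 147   9  14  75] [ 0.6454 -0.0771  0.01  ]
catchA [0.5637 0.3728 0.066 ]
catchB [0.4802 0.2209 0.066 ]
hang [ 0.5    -0.0127  0.06  ]
tray [ 0.4883 -0.2639  0.01  ]
```

View pics/c0.png

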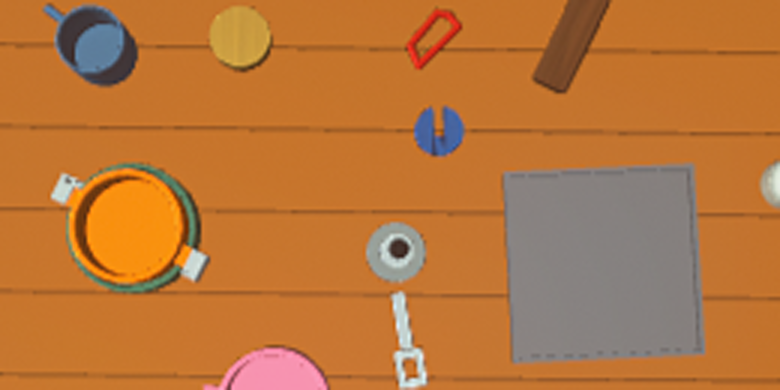

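The crop confirms the orange pot in the green tub, with its ears under the steel catches. Only disc3 is loose on the shelf. Next I plan the hover above the pot's −x rim.

```bash
cat >> h.py <<'E'
def yaw(s): M=rot(s['orientation']); return np.arctan2(M[1,1],M[0,1])
def plan(X,yd=None):
    s=sense(); y0=yaw(s); y1=y0 if yd is None else np.radians(yd)
    d=(y1-y0+np.pi)%(2*np.pi)-np.pi
    a,b=np.cos(y1),np.sin(y1); M=np.array([[-b,a,0],[a,b,0],[0,0,-1.]]).T
    dl=M.T@(np.array(X)-s['eef_pos'])/.025
    print('t %.1f yaw %.1f pos'%(s['time'],np.degrees(y0)),np.round(s['eef_pos'],4),'j6 %.2f w %.4f F %s'%(s['joints'][5],s['width'],np.round(s['ft_force'],1)))
    print('twist first: %.2f units; then shift (after twist)'%(-d/.15),np.round(dl,2))
E
python3 -c "
from h import *
plan([.468,.327,.2],151.2)"
```

```text
t 0.1 yaw 74.4 pos [0.1481 0.5295 0.2477] j6 1.57 w 0.0853 F [-0.6 -0.8 -0.7]
twist first: -8.94 units; then shift (after twist) [  0.93 -15.11   1.91]
```

```bash
python3 -m pendant '[[-1,0,0,0,-1],[-1,0,0,0,-1],[-1,0,0,0,-1],[-1,0,0,0,-1],[-1,0,0,0,-1],[-1,0,0,0,-1],[-1,0,0,0,-1],[-1,0,0,0,-1],[-1,0,0,0,-0.94]]'; python3 -m pendant '[[-1,0,-1,0,0],[-1,0,-1,0,0],[-1,0,-1,0,0],[-1,0,-1,0,0],[-1,0,-1,0,0],[-1,0,-1,0,0],[-1,0,-1,0,0],[-1,0,-1,0,0],[-1,0,-1,0,0],[-1,0,-1,0,0],[-1,0.4,-1,0.5,0],[-1,0.5,-1,0.5,0],[-1,0,-1,0.5,0],[-1,0,-1,0.4,0],[-1,0,-1,0,0],[-1,0,-0.1,0,0],[-1,0,0,0,0]]'
python3 - <<'E'
from h import *
plan([.468,.327,.2],151.2)
s,im=grab('wrist','w1.png')
import json; json.dump({k:np.array(s[k]).tolist() for k in('eef_pos','orientation')},open('w1.json','w'))
for n,X in(('A',(.5637,.3728,.066)),('B',(.4802,.2209,.066)),('C',(.522,.297,.086)),('G',(.468,.327,.086))): print(n,proj('wrist',X,s))
E
```

```text
time: 1.27
eef_pos: [0.1482, 0.5296, 0.248]
orientation: [-0.0, -0.511, 0.86, -0.0]
ft_force: [0.3, -0.0, 0.4]
width: 0.0853
gripper_force: 0.0
time: 3.4
eef_pos: [0.4679, 0.3282, 0.2006]
orientation: [-0.0, -0.509, 0.861, 0.0]
ft_force: [-0.3, 0.2, -0.3]
width: 0.0853
gripper_force: 0.0
t 3.4 yaw 151.2 pos [0.4679 0.3282 0.2006] j6 -0.46 w 0.0853 F [-0.3  0.2 -0.3]
twist first: -0.00 units; then shift (after twist) [ 0.04 -0.03  0.03]
A [192.38949171 272.94862649]
B [182.56841801  94.09084672]
C [180.71777946 195.86482078]
G [253.15336022 196.19594457]
```

View pics/w1.png

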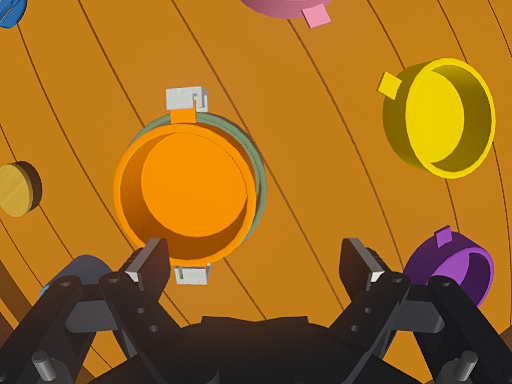

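The pot rim's outline spans about x 113–257 and y 121–270. The catches are at (186,98) and (194,275), within 4 px of the predictions. A circle fit on the rim plane will refine this.

Run:
```python
from h import *
import json
from scipy.optimize import least_squares
s=json.load(open('w1.json')); im=cv2.imread('pics/w1.png')
hsv=cv2.cvtColor(im,cv2.COLOR_BGR2HSV)
m=cv2.inRange(hsv,np.array((5,225,110)),np.array((20,255,255))); m[:, :100]=0; m[:,275:]=0; m[:105]=0; m[285:]=0
m2=cv2.inRange(hsv,np.array((8,240,225)),np.array((20,255,255)))
# rim: scan rays from centre guess outward, last orange pixel before hue/value change
c=np.array(proj('wrist',(.522,.297,.086),s))
print('wood hsv',hsv[60,120],hsv[230,300],'rim',hsv[195,117],hsv[150,250],hsv[126,160],hsv[255,230], 'centre', hsv[185,195])
P=[plane('wrist',p,.086,s)[:2] for p in((113.5,195),(257,185),(150,132),(160,126),(218,128),(240,145),(118,220),(130,245),(250,220))]
P=np.array(P)
f=lambda q:np.hypot(P[:,0]-q[0],P[:,1]-q[1])-.0655
r=least_squares(f,[.522,.297],loss='soft_l1',f_scale=.002); print('centre',r.x,'res mm',np.round(r.fun*1e3,1), 'free', least_squares(lambda q:np.hypot(P[:,0]-q[0],P[:,1]-q[1])-q[2],[.522,.297,.065]).x)
a=plane('wrist',(194,275),.066,s);b=plane('wrist',(186,98),.066,s);print(a,b,(a+b)/2,np.hypot(*(a-b)[:2]))
cv2.imwrite('pics/c1.png',cv2.resize(im[80:300,90:290],None,fx=2.7,fy=2.7))
```

```text
wood hsv [ 18 223 194] [ 16 212 177] rim [ 18 255 242] [ 47  65 142] [ 16 255 216] [ 17 219 197] centre [ 18 255 247]
centre [0.52343543 0.30010475] res mm [-0.7  0.5 -2.  -0.5  3.1  3.1  0.8  5.  -4. ] free [0.52392192 0.3001417  0.06614142]
[0.56355567 0.37559207 0.066     ] [0.47926302 0.22558256 0.066     ] [0.52140935 0.30058731 0.066     ] 0.17207005298321207
```

View pics/c1.png

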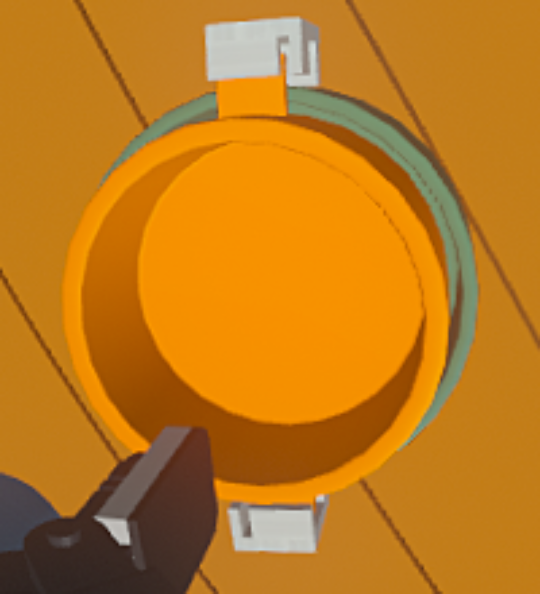

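```bash
python3 - <<'E'
from h import *
import json
s=json.load(open('w1.json'))
P=[plane('wrist',p,.086,s)[:2] for p in((113.3,191),(256.7,190),(188,123.7),(186,266))]
print(P,(P[0]+P[1])/2,(P[2]+P[3])/2)
plan([.469,.330,.083],150.9)
E
python3 -m pendant '[[-1,0,0.08,1,0],[-1,0,0,1,0],[-1,0,0,1,0],[-1,0,0,1,0],[-1,0,0,0.7,0],[-1,0,0,0,0]]'
python3 -m pendant '[[1,0,0,0,0],[1,0,0,0,0],[1,0,0,0,0],[1,0,0,0,0],[1,0,0,0,0],[1,0,0,0,0],[1,0,0,0,0],[1,0,0,0,0]]' 60
```

```text
[array([0.57600552, 0.26218349]), array([0.46284215, 0.3237443 ]), array([0.48493081, 0.24815077]), array([0.55512215, 0.35584401])] [0.51942383 0.2929639 ] [0.52002648 0.30199739]
t 3.5 yaw 151.2 pos [0.4677 0.3284 0.2008] j6 -0.46 w 0.0856 F [ 0.1 -0.4 -0.9]
twist first: 0.04 units; then shift (after twist) [-0.08 -0.01  4.71]
time: 4.2
eef_pos: [0.4655, 0.329, 0.0823]
orientation: [-0.001, -0.509, 0.861, -0.0]
ft_force: [-0.0, 0.6, 0.5]
width: 0.0856
gripper_force: 0.0
time: 5.2
eef_pos: [0.4677, 0.3289, 0.0836]
orientation: [0.001, -0.509, 0.861, -0.001]
ft_force: [7.0, -1.5, -1.8]
width: 0.0066
gripper_force: 58.9
```

```bash
python3 -m pendant '[[1,0.12,0,0,-0.333],[1,0.12,0,0,-0.333],[1,0.12,-0.01,0,-0.333],[1,0.12,0,0,-0.333],[1,0.12,-0.01,0,-0.333],[1,0.12,0,0,-0.333],[1,0,0,0,0]]' ; python3 -m pendant '[[1,0.12,0,0,-0.333],[1,0.12,-0.01,0,-0.333],[1,0.12,0,0,-0.333],[1,0.12,-0.01,0,-0.333],[1,0.12,0,0,-0.333],[1,0.12,0,0,-0.333],[1,0,0,0,0]]'
python3 - <<'E'
from h import *
plan([.469,.330,.083])
grab('top','top2.png')
im=cv2.imread('pics/top2.png')
cv2.imwrite('pics/c2.png',cv2.resize(im[140:240,130:250],None,fx=5,fy=5))
E
```

```text
time: 6.08
eef_pos: [0.4628, 0.3119, 0.0842]
orientation: [0.002, -0.631, 0.775, -0.002]
ft_force: [12.3, -2.4, -0.1]
width: 0.0068
gripper_force: 58.9
time: 6.95
eef_pos: [0.4611, 0.294, 0.084]
orientation: [-0.001, 0.74, -0.672, 0.001]
ft_force: [8.0, -2.7, -0.0]
width: 0.0063
gripper_force: 59.1
t 7.0 yaw -174.5 pos [0.4611 0.294  0.084 ] j6 -1.10 w 0.0063 F [ 8.  -2.7 -0. ]
twist first: -0.00 units; then shift (after twist) [-1.4  -0.45  0.04]
```

View pics/c2.png

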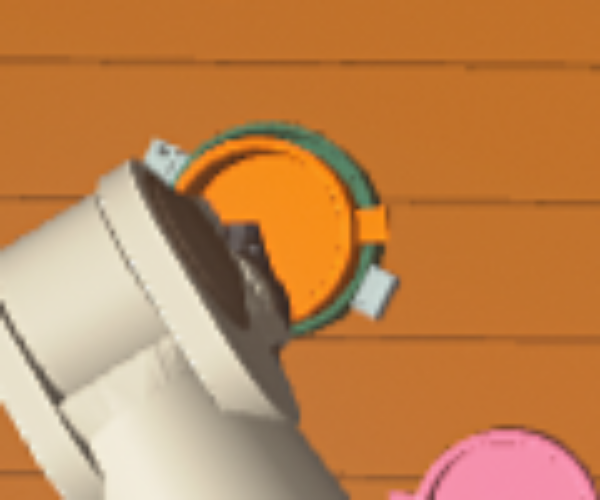

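The ear at (370,225) in the crop is now clear of the catch at (375,292), so I lift.

```bash
python3 -m pendant '[[1,0,0,-0.3,0],[1,0,0,-0.3,0],[1,0,0,-0.4,0],[1,0,0,-0.5,0],[1,0,0,-0.5,0],[1,0,0,-0.5,0],[1,0,0,-0.7,0],[1,0,0,-0.7,0],[1,0,0,-0.8,0],[1,0,0,-0.8,0],[1,0,0,0,0],[1,0,0,0,0]]'
python3 - <<'E'
from h import *
plan([.469,.330,.083])
grab('scene','s3.png');im=cv2.imread('pics/s3.png')
cv2.imwrite('pics/c3.png',cv2.resize(im[90:260,200:400],None,fx=3,fy=3))
t=cv2.imread('pics/top0.png');h=cv2.cvtColor(t,cv2.COLOR_BGR2HSV)
m=cv2.inRange(h,np.array((0,0,70)),np.array((180,60,140)));m[:155]=0;m[245:]=0;m[:,:300]=0;m[:,385:]=0
c=max(cv2.findContours(m,0,2)[0],key=cv2.contourArea);r=cv2.minAreaRect(c);print(r,plane('top',r[0],.012))
E
```

```text
time: 8.5
eef_pos: [0.4593, 0.2942, 0.2203]
orientation: [0.0, 0.741, -0.672, -0.0]
ft_force: [0.1, -0.4, -2.7]
width: 0.0069
gripper_force: 59.0
t 8.5 yaw -174.5 pos [0.4593 0.2942 0.2203] j6 -1.10 w 0.0069 F [ 0.1 -0.4 -2.7]
twist first: -0.00 units; then shift (after twist) [-1.39 -0.53  5.49]
((340.7672424316406, 197.4606475830078), (62.558815002441406, 63.76236343383789), 87.0643310546875) [ 0.49015828 -0.26260415  0.012     ]
```

View pics/c3.png

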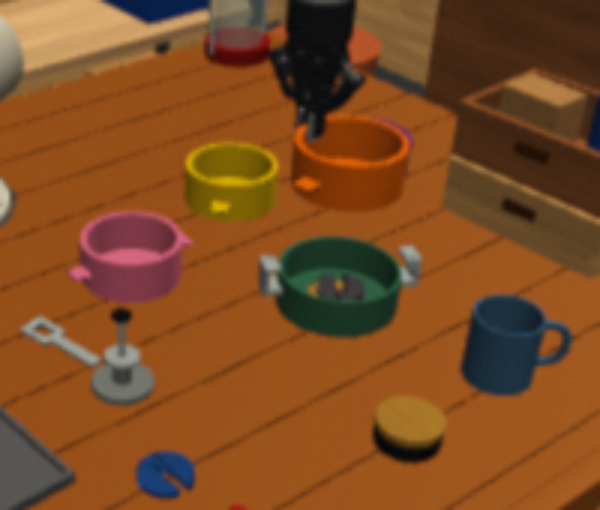

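The pot is out and upright. The discs can be seen near the middle of the tub. The tray's middle is at (0.490, −0.263).

```bash
python3 -c "
from h import *
plan([.429,-.2685,.22],-174.5)"
python3 -m pendant '[[1,0.5,0,0,0],[1,0.8,0,0,0],[1,1,0,0,0],[1,1,0,0,0],[1,1,0,0,0],[1,1,0,0,0],[1,1,0,0,0],[1,1,0,0,0],[1,1,0,0,0],[1,1,0,0,0],[1,1,0,0,0],[1,1,0,0,0],[1,1,0,0,0],[1,1,0,0,0],[1,1,0,0,0],[1,1,0,0,0],[1,1,0,0,0],[1,1,0,0,0],[1,1,0,0,0]]' 
python3 -c "
from h import *
plan([.429,-.2685,.063],-174.5)"
```

```text
t 8.6 yaw -174.5 pos [0.4592 0.2942 0.22  ] j6 -1.10 w 0.0068 F [ 0.7 -0.3 -2.1]
twist first: 0.01 units; then shift (after twist) [22.29  3.36 -0.  ]
time: 10.92
eef_pos: [0.5026, -0.163, 0.2208]
orientation: [0.0, 0.74, -0.672, 0.0]
ft_force: [0.6, 0.6, -1.7]
width: 0.0069
gripper_force: 59.0
t 10.9 yaw -174.5 pos [ 0.5026 -0.163   0.2208] j6 -1.98 w 0.0069 F [ 0.6  0.6 -1.7]
twist first: -0.00 units; then shift (after twist) [3.92 3.34 6.31]
```

```bash
python3 -m pendant '[[1,1,0.8,0,0],[1,1,0.8,0,0],[1,1,0.8,0,0],[1,0.7,0.75,0,0],[1,0.2,0.2,0,0],[1,0,0,0,0],[1,0,0,1,0],[1,0,0,1,0],[1,0,0,1,0],[1,0,0,1,0],[1,0,0,0.8,0],[1,0,0,0.5,0],[1,0,0,0.3,0],[1,0,0,0.2,0],[1,0,0,0.2,0],[1,0,0,0,0]]'
python3 - <<'E'
from h import *
plan([.429,-.2685,.063],-174.5)
grab('top','top4.png');t=cv2.imread('pics/top4.png')
cv2.imwrite('pics/c4.png',cv2.resize(t[140:250,270:400],None,fx=5,fy=5))
E
```

```text
time: 12.92
eef_pos: [0.4296, -0.2662, 0.0707]
orientation: [0.0, 0.74, -0.672, -0.0]
ft_force: [-0.7, 0.6, -1.4]
width: 0.0064
gripper_force: 59.0
t 12.9 yaw -174.5 pos [ 0.4296 -0.2662  0.0707] j6 -2.22 w 0.0064 F [-0.7  0.6 -1.4]
twist first: 0.01 units; then shift (after twist) [0.09 0.03 0.31]
```

View pics/c4.png

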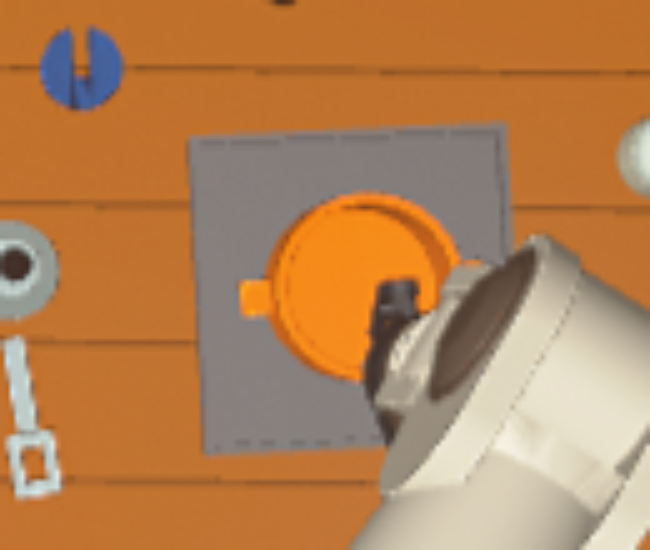

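The pot sits over the tray's middle; its rim at crop (366,288) against the tray's centre at (352,290) agrees once parallax is counted. I lower it and release.

```bash
python3 -m pendant '[[1,0,0,0.15,0],[1,0,0,0.1,0],[1,0,0,0.05,0],[1,0,0,0,0]]' ; python3 -m pendant '[[-1,0,0,0,0],[-1,0,0,0,0],[-1,0,0,0,0],[-1,0,0,0,0],[-1,0,0,0,0],[-1,0,0,0,0],[-1,0,0,-0.5,0],[-1,0,0,-1,0],[-1,0,0,-1,0],[-1,0,0,-1,0],[-1,0,0,-1,0],[-1,0,0,-1,0],[-1,0,0,-0.5,0],[-1,0,0,0,0]]'
python3 -c "
from h import *
plan([.46,.3,.22],150)"
```

```text
time: 13.48
eef_pos: [0.4296, -0.2662, 0.0632]
orientation: [0.0, 0.74, -0.672, -0.0]
ft_force: [1.0, -0.4, -2.2]
width: 0.0069
gripper_force: 59.1
time: 15.22
eef_pos: [0.43, -0.2664, 0.2141]
orientation: [-0.0, 0.74, -0.672, 0.001]
ft_force: [-1.0, -0.1, -0.3]
width: 0.0852
gripper_force: 0.0
t 15.2 yaw -174.5 pos [ 0.43   -0.2664  0.2141] j6 -2.22 w 0.0852 F [-1.  -0.1 -0.3]
twist first: 4.14 units; then shift (after twist) [-20.22  10.29  -0.23]
```

```bash
python3 -m pendant '[[-1,-1,0,0,1],[-1,-1,0,0,1],[-1,-1,0,0,1],[-1,-1,0,0,1],[-1,-1,0,0,0],[-1,-1,0,0,0],[-1,-1,0,0,0],[-1,-1,0,0,0],[-1,-1,0,0,0],[-1,-1,0,0,0],[-1,-1,0,0,0],[-1,-1,0,0,0],[-1,-1,0,0,0],[-1,-1,0,0,0],[-1,-1,0,0,0]]'
python3 -c "
from h import *
plan([.5,.27,.2],150)
s,im=grab('top','top5.png'); t=im[:,:,::-1]
cv2.imwrite('pics/c5.png',np.hstack([cv2.resize(t[140:240,130:240],None,fx=4,fy=4),cv2.resize(t[140:240,290:390],None,fx=3.6,fy=4)]))
"
```

```text
time: 17.1
eef_pos: [0.5749, 0.0732, 0.2119]
orientation: [-0.001, -0.509, 0.861, 0.0]
ft_force: [0.5, -0.1, 0.2]
width: 0.0858
gripper_force: 0.0
t 17.1 yaw 151.2 pos [0.5749 0.0732 0.2119] j6 -0.94 w 0.0858 F [ 0.5 -0.1  0.2]
twist first: 0.14 units; then shift (after twist) [-5.32  6.53  0.48]
```

```bash
python3 -m pendant '[[-1,-1,1,0,0],[-1,-1,1,0,0],[-1,-1,1,0,0],[-1,-1,1,0,0],[-1,-1,1,0.1,0],[-1,-1,1,0.2,0],[-1,-0.8,0.4,0.2,0],[-1,0,0,0,0],[-1,0,0,0,0]]'
cat > look.py <<'E'
import sys,json
from h import *
def look(name,box,f):
    s,im=grab('wrist',name+'.png'); json.dump({k:np.array(s[k]).tolist() for k in('eef_pos','orientation')},open(name+'.json','w'))
    x0,y0,x1,y1=box; cv2.imwrite('pics/%s_c.png'%name,cv2.resize(im[y0:y1,x0:x1,::-1],None,fx=f,fy=f,interpolation=cv2.INTER_CUBIC)); return s
E
python3 - <<'E'
from look import *
s=look('w6',(150,110,350,260),4); plan([.5215,.3,.2],150); print(proj('wrist',(.5215,.3,.005),s))
E
```

```text
time: 18.27
eef_pos: [0.517, 0.2979, 0.2004]
orientation: [-0.0, -0.509, 0.861, -0.0]
ft_force: [0.5, -0.8, 0.6]
width: 0.0852
gripper_force: 0.0
t 18.3 yaw 151.1 pos [0.5171 0.2977 0.2007] j6 -0.54 w 0.0854 F [-0.7  0.8 -0.7]
twist first: 0.13 units; then shift (after twist) [-0.17 -0.11  0.03]
[251.31350116 181.23455102]
```

View pics/w6_c.png

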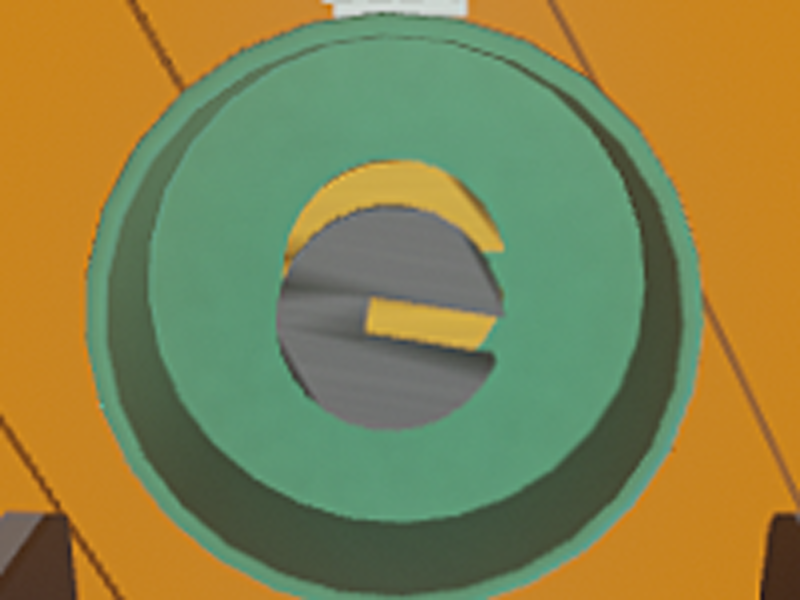

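disc2 (dark) is centred near crop (390,318) with its slot mouth at the right near (500,335). disc1 (brass) is centred about 45 crop px higher, near (394,271), with its slot seemingly also to the right.

Run:
```python
from h import *
import json
s=json.load(open('w6.json')); q=lambda x,y,z: plane('wrist',(150+x/4,110+y/4),z,s)[:2]
for n,z,L,Rr,T,B,M in(('d2',.025,(277,310),(505,305),(395,205),(385,432),(499,336)),('d1',.015,(283,270),(508,262),(393,158),(395,385),None)):
    l,r,t,b=[q(*p,z) for p in(L,Rr,T,B)]
    c=((l+r)/2+(t+b)/2)/2; print(n,'c',c,'diam',np.hypot(*(l-r)),np.hypot(*(t-b)))
    if M: m=q(*M,z); d=m-c; print('mouth',m,np.hypot(*d),np.degrees(np.arctan2(d[1],d[0])))
# slot direction from slot edges of disc2
for a,b in(((367,297),(500,316)),((365,331),(495,355))):
    d=q(*b,.025)-q(*a,.025); print(np.degrees(np.arctan2(d[1],d[0])))
l,r=q(88,300,.052),q(700,300,.052);t,b=q(393,12,.052),q(390,600,.052);print('tub',(l+r)/2,(t+b)/2,np.hypot(*(l-r)))
```

```text
d2 c [0.52641066 0.30119706] diam 0.05945104147282646 0.0612281280855494
mouth [0.50432319 0.32001614] 0.029017480289606577 139.56816790456963
d1 c [0.52083508 0.2931247 ] diam 0.06013204374819156 0.06204413707201753
142.82536499839443
140.336515016047
tub [0.52040015 0.29267756] [0.52369213 0.29782531] 0.14774956026814853
```

```bash
python3 -m pendant '[[-0.6,0,0,0,1],[-0.6,0,0,0,1],[-0.6,0,0,0,1],[-0.6,0,0,0,1],[-0.6,0,0,0,1],[-0.6,0,0,0,1],[-0.6,0,0,0,1],[-0.6,0,0,0,1],[-0.6,0,0,0,1],[-0.6,0,0,0,1],[-0.6,0,0,0,1],[-0.6,0,0,0,0.65],[-0.6,0,0,0,0]]'
python3 - <<'E'
from look import *
s=look('w7',(150,110,350,260),4); plan([.5264,.3012,.06],51)
E
```

```text
time: 19.95
eef_pos: [0.5171, 0.2977, 0.2011]
orientation: [0.0, 0.334, 0.943, 0.0]
ft_force: [-0.5, -0.6, 0.2]
width: 0.0683
gripper_force: 0.0
t 20.0 yaw 51.1 pos [0.517  0.2978 0.201 ] j6 1.20 w 0.0682 F [ 0.4 -0.6 -0.4]
twist first: 0.01 units; then shift (after twist) [-0.21  0.34  5.64]
```

View pics/w7_c.png

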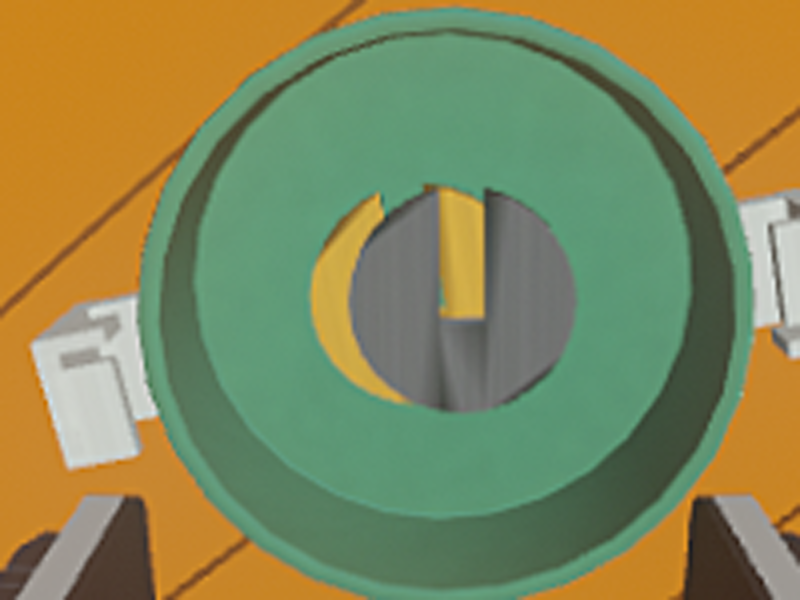

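disc2's slot stands vertical in the picture at x 440–485, so the yaw is right, and its centre is at about (463,296). disc1 shows to its left, with its edge at x 311.

Run:
```python
from h import *
import json
s=json.load(open('w7.json')); q=lambda x,y,z: plane('wrist',(150+x/4,110+y/4),z,s)
print(q(463,296,.025), q(350,300,.025),q(577,300,.025),q(463,180,.025),q(463,411,.025)); 
print('rel',rel(s,q(463,296,.025)))
```

```text
[0.52687394 0.30417737 0.025     ] [0.50922189 0.28067298 0.025     ] [0.54645222 0.32677217 0.025     ] [0.50312966 0.32307251 0.025     ] [0.55154355 0.28464399 0.025     ]
rel [-0.1402106   0.44481618  7.04298759]
```

```bash
python3 -m pendant '[[-0.6,-0.17,0.42,1,0],[-0.6,0,0,1,0],[-0.6,0,0,1,0],[-0.6,0,0,1,0],[-0.6,0,0,1,0],[-0.6,0,0,0.8,0],[-0.6,0,0,0.4,0],[-0.6,0,0,0.2,0],[-0.6,0,0,0,0]]'; python3 -m pendant '[[-0.6,0,0,0.2,0],[-0.6,0,0,0.2,0],[-0.6,0,0,0,0]]'; python3 -m pendant '[[-0.6,0,0,0.1,0],[-0.6,0,0,0.1,0],[-0.6,0,0,0,0]]'
```

```text
time: 21.12
eef_pos: [0.5268, 0.3042, 0.0411]
orientation: [0.0, 0.333, 0.943, 0.0]
ft_force: [0.0, -0.1, 0.0]
width: 0.0684
gripper_force: 0.0
time: 21.5
eef_pos: [0.5263, 0.3039, 0.0303]
orientation: [-0.0, 0.333, 0.943, -0.0]
ft_force: [1.2, -0.5, 0.5]
width: 0.0678
gripper_force: 0.0
time: 21.88
eef_pos: [0.5265, 0.304, 0.0255]
orientation: [-0.0, 0.333, 0.943, -0.0]
ft_force: [-0.3, -0.3, 0.8]
width: 0.0684
gripper_force: 0.0
```

```bash
for i in 1 2 3 4; do python3 -m pendant '[[-0.6,0,0,0.08,0],[-0.6,0,0,0,0]]' | egrep 'eef|ft_'; done
```

```text
eef_pos: [0.5267, 0.3041, 0.0248]
ft_force: [-2.5, -1.3, 7.3]
eef_pos: [0.5268, 0.3042, 0.0247]
ft_force: [-7.5, -3.3, 21.0]
eef_pos: [0.5269, 0.3042, 0.0245]
ft_force: [-12.4, -6.3, 35.4]
eef_pos: [0.5269, 0.3042, 0.0244]
ft_force: [-17.2, -8.3, 50.4]
```

The contact at TCP z 0.0248 is a fingertip on disc1's top (z 0.015). I back off to put the tips about 2 mm above disc2's underside, then close.

```bash
python3 -m pendant '[[-0.6,0,0,-0.2,0],[-0.6,0,0,-0.22,0],[-0.6,0,0,0,0]]'; python3 -m pendant '[[-0.2,0,0,0,0],[-0.2,0,0,0,0],[-0.2,0,0,0,0],[-0.2,0,0,0,0],[-0.2,0,0,0,0],[-0.2,0,0,0,0]]' 60;  python3 -m pendant '[[0,0,0,-0.3,0],[0,0,0,-0.5,0],[0,0,0,-0.6,0],[0,0,0,-1,0],[0,0,0,-1,0],[0,0,0,-1,0],[0,0,0,-1,0],[0,0,0,-1,0],[0,0,0,0,0],[0,0,0,0,0]]' 60
python3 -c "
from look import *
s=look('w8',(110,100,400,310),2.7); plan([.5,0,.2],51)"
```

```text
time: 23.25
eef_pos: [0.5268, 0.3042, 0.0283]
orientation: [0.0, 0.333, 0.943, 0.0]
ft_force: [0.2, 0.3, -0.7]
width: 0.0685
gripper_force: 0.0
time: 24.0
eef_pos: [0.5266, 0.304, 0.0285]
orientation: [0.0, 0.333, 0.943, -0.0]
ft_force: [-2.2, -1.7, 6.7]
width: 0.0571
gripper_force: 63.6
time: 25.25
eef_pos: [0.5264, 0.304, 0.1875]
orientation: [-0.0, 0.333, 0.943, -0.0]
ft_force: [0.3, 0.3, -2.3]
width: 0.0573
gripper_force: 64.5
t 25.3 yaw 51.0 pos [0.5262 0.3039 0.1871] j6 1.20 w 0.0569 F [-0.6 -0.1 -2.7]
twist first: 0.01 units; then shift (after twist) [ -6.83 -10.11  -0.52]
```

View pics/w8_c.png

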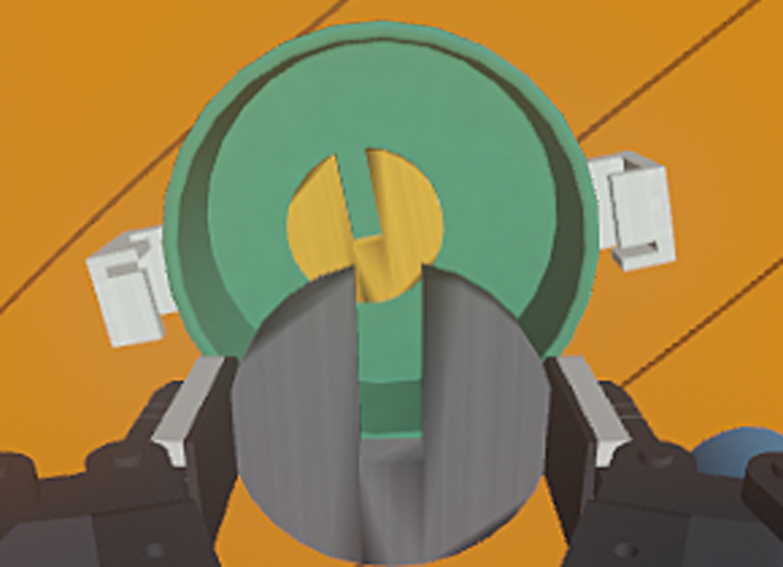

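disc2 is held squarely across its slot. disc1 remains in the tub at crop (365,225), with its slot opening up and slightly left. I measure both, and the hanger's position in the clean views.

```bash
cat >> h.py <<'E'
def inhand(uv,zt,s): # pixel -> tool coords on plane tool z=zt
    K,_,_=model('top'); m=cams.camera_model('wrist'); K=np.array(m['intrinsics']); H=np.array(m['hand_eye'])
    x=(uv[0]-K[0,2])/K[0,0]; y=(uv[1]-K[1,2])/K[1,1]; r=np.hypot(x,y)+1e-12
    d=H[:3,:3]@np.array([np.sin(r)*x/r,np.sin(r)*y/r,np.cos(r)]); return H[:3,3]+d*(zt-H[2,3])/d[2]
E
python3 - <<'E'
from h import *
import json
np.set_printoptions(precision=4,suppress=True)
s=json.load(open('w8.json')); px=lambda x,y:(110+x/2.7,100+y/2.7)
for p in((233,400),(550,400),(391,250),(391,563),(356,270),(424,270),(361,440),(421,440)): print('hand',p,inhand(px(*p),.0035,s))
q=lambda x,y,z=.015: plane('wrist',px(x,y),z,s)[:2]
l,r,t=q(287,225),q(442,225),q(365,146); print('d1 lr mid',(l+r)/2,np.hypot(*(l-r)),'top',t)
for a,b in(((355,235),(335,155)),((382,232),(366,148))):
    d=q(*b)-q(*a); print('d1 dir',np.degrees(np.arctan2(d[1],d[0])),q(*a),q(*b))
# hanger from top0 and scene0 cap
for n in('top0','scene0'):
    im=cv2.imread('pics/%s.png'%n); g=cv2.cvtColor(im,cv2.COLOR_BGR2GRAY)
    x0,y0,x1,y1=(262,183,284,205) if n=='top0' else (232,188,250,208)
    m=(g[y0:y1,x0:x1]<70).astype(np.uint8); k,_,st,ce=cv2.connectedComponentsWithStats(m)
    i=1+np.argmax(st[1:,4]); print(n,st[i],ce[i]+[x0,y0], plane(n[:-1],ce[i]+[x0,y0],.1))
E
```

```text
hand (233, 400) [ 0.0047 -0.0288  0.0035]
hand (550, 400) [0.0047 0.0278 0.0035]
hand (391, 250) [ 0.0323 -0.0007  0.0035]
hand (391, 563) [-0.0308 -0.0006  0.0035]
hand (356, 270) [ 0.0289 -0.0065  0.0035]
hand (424, 270) [0.0289 0.0048 0.0035]
hand (361, 440) [-0.003  -0.006   0.0035]
hand (421, 440) [-0.003   0.0048  0.0035]
d1 lr mid [0.5213 0.2946] 0.0591272137428864 top [0.4981 0.3139]
d1 dir 154.23500403509763 [0.5221 0.2893] [0.4937 0.3031]
d1 dir 151.44180256202065 [0.5277 0.2981] [0.4989 0.3137]
top0 [ 8  7  6  6 26] [272.6538 192.6538] [ 0.5011 -0.0134  0.1   ]
scene0 [ 5  4  7  6 35] [239.9714 194.7143] [ 0.5018 -0.0111  0.1   ]
```

```bash
python3 -m pendant '[[0,0,0,0,1],[0,0,0,0,1],[0,0,0,0,1],[0,0,0,0,1],[0,0,0,0,1],[0,0,0,0,0.93],[0,-1,0,0,0],[0,-1,0,0,0],[0,-1,0,0,0],[0,-1,-1,0,0],[0,-1,0,0,0],[0,-1,0,0,0],[0,-1,0,0,0],[0,-1,0,0,0],[0,-1,0,0,0],[0,-1,0,0,0],[0,-1,0,0,0],[0,-1,0,0,0],[0,-1,0,0,0],[0,-1,0,0,0]]' ;python3 -m pendant '[[0,-0.8,0,0,0],[0,-0.8,0,1,0],[0,0,0,1,0],[0,0,0,0,0],[0,0,0,0,0]]'
python3 -c "
from look import *
s=look('w9',(110,0,400,310),1.9); plan([.5013,-.087,.0715],0); print(proj('wrist',(.5013,-.0122,.101),s),proj('wrist',(.5013,-.0122,.045),s))"
```

```text
time: 27.8
eef_pos: [0.5011, -0.0475, 0.1875]
orientation: [-0.0, 0.706, 0.708, -0.0]
ft_force: [0.4, -0.2, -1.5]
width: 0.0572
gripper_force: 64.6
time: 28.42
eef_pos: [0.5019, -0.0862, 0.139]
orientation: [0.0, 0.706, 0.708, 0.0]
ft_force: [0.1, 0.7, -1.9]
width: 0.0569
gripper_force: 64.7
t 28.5 yaw 0.1 pos [ 0.5023 -0.0861  0.1394] j6 1.40 w 0.0567 F [ 1.   0.5 -2. ]
twist first: 0.01 units; then shift (after twist) [-0.04 -0.04  2.72]
[254.5362865  100.47803359] [254.4354348  104.62641669]
```

View pics/w9_c.png

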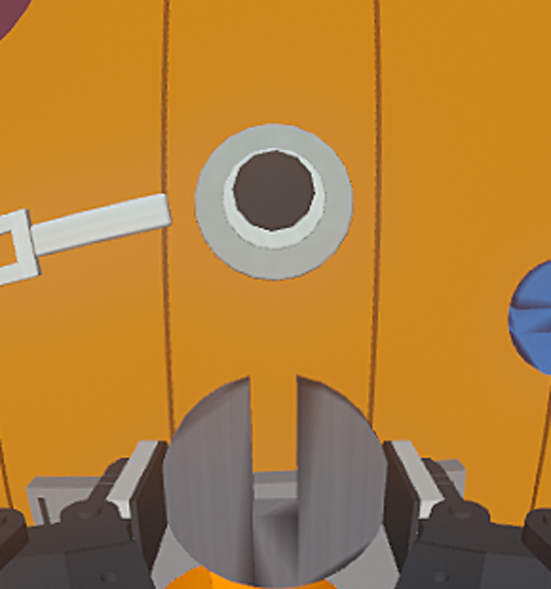

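The cap at crop (274,190) lines up with the held slot, whose centre is at x 274. I lower and slide in.

```bash
python3 -m pendant '[[0,0,0,1,0],[0,0,0,1,0],[0,0,0,0.7,0],[0,0,0,0,0],[0,0.4,0,0,0],[0,0.4,0,0,0],[0,0.4,0,0,0],[0,0.4,0,0,0],[0,0.3,0,0,0],[0,0,0,0,0]]' ;python3 -m pendant '[[0,0.3,0,0,0],[0,0.3,0,0,0],[0,0.2,0,0,0],[0,0,0,0,0]]';python3 -m pendant '[[0,0.15,0,0,0],[0,0.1,0,0,0],[0,0,0,0,0]]'
python3 -c "
from look import *
plan([.5013,-.0122,.0585],0)
_,im=grab('scene','s10.png');cv2.imwrite('pics/s10c.png',cv2.resize(im[150:240,190:300,::-1],None,fx=6,fy=6,interpolation=cv2.INTER_CUBIC))"
```

```text
time: 29.72
eef_pos: [0.5021, -0.0379, 0.0708]
orientation: [0.0, 0.706, 0.708, -0.0]
ft_force: [-0.3, -0.4, -1.9]
width: 0.057
gripper_force: 64.7
time: 30.22
eef_pos: [0.502, -0.0181, 0.0708]
orientation: [0.0, 0.706, 0.708, -0.0]
ft_force: [-0.9, -0.1, -1.5]
width: 0.0571
gripper_force: 64.7
time: 30.6
eef_pos: [0.502, -0.0121, 0.0708]
orientation: [-0.0, 0.707, 0.708, -0.0]
ft_force: [1.0, -0.9, -2.3]
width: 0.0573
gripper_force: 64.7
t 30.6 yaw 0.1 pos [ 0.502  -0.0121  0.0708] j6 1.55 w 0.0573 F [ 1.  -0.9 -2.3]
twist first: 0.01 units; then shift (after twist) [-0.   -0.03  0.49]
```

View pics/s10c.png

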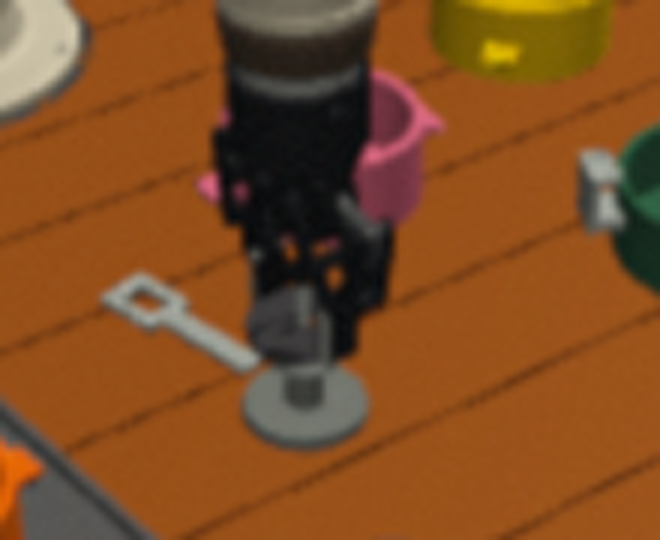

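The disc is over the pan with the rod in its slot. I lower until contact and release.

```bash
python3 -m pendant '[[0,0,0,0.25,0],[0,0,0,0.18,0],[0,0,0,0,0]]'|egrep 'eef|ft_';python3 -m pendant '[[0,0,0,0.04,0],[0,0,0,0,0]]'|egrep 'eef|ft_'; python3 -m pendant '[[0,0,0,0.04,0],[0,0,0,0,0]]'|egrep 'eef|ft_'
```

```text
eef_pos: [0.5016, -0.0123, 0.0594]
ft_force: [-0.5, -0.8, -2.2]
eef_pos: [0.502, -0.0122, 0.0591]
ft_force: [0.4, -0.1, -2.3]
eef_pos: [0.5022, -0.0122, 0.0585]
ft_force: [-2.9, -0.4, 3.2]
```

```bash
python3 -m pendant '[[-0.6,0,0,0,0],[-0.6,0,0,0,0],[-0.6,0,0,0,0],[-0.6,0,0,0,0],[-0.6,0,0,-0.5,0],[-0.6,0,0,-1,0],[-0.6,0,0,-1,0],[-0.6,0,0,-1,0],[-0.6,0,0,-1,0],[-0.6,0,0,-1,0],[-0.6,0,0,0,-1],[-0.6,0,0,0,-1],[-0.6,0,0,0,-1],[-0.6,0,0,0,-1],[-0.6,0,0,0,-1],[-0.6,0,0,0,-1],[-0.6,0,0,0,-1],[-0.6,0,0,0,-0.27],[-0.6,0,0,0,0]]'
python3 -c "
from h import *
plan([.5213,.2946,.19],62.5)"
```

```text
time: 33.9
eef_pos: [0.5021, -0.0122, 0.1964]
orientation: [0.0, 0.237, 0.971, 0.0]
ft_force: [0.3, 0.1, 0.1]
width: 0.0686
gripper_force: 0.0
t 33.9 yaw 62.5 pos [ 0.5021 -0.0122  0.1964] j6 0.45 w 0.0686 F [0.3 0.1 0.1]
twist first: 0.00 units; then shift (after twist) [ 4.99 11.24  0.25]
```

```bash
python3 -m pendant '[[-0.6,0.45,1,0,0],[-0.6,0.45,1,0,0],[-0.6,0.45,1,0,0],[-0.6,0.45,1,0,0],[-0.6,0.45,1,0,0],[-0.6,0.45,1,0,0],[-0.6,0.45,1,0,0],[-0.6,0.45,1,0,0],[-0.6,0.45,1,0,0],[-0.6,0.45,1,0,0],[-0.6,0.45,1,0,0],[-0.6,0.04,0.24,0,0],[-0.6,0,0,0,0],[-0.6,0,0,0,0]]'
python3 - <<'E'
from look import *
np.set_printoptions(precision=4,suppress=True)
s=look('w11',(150,110,350,260),4); plan([.5213,.2946,.03],62.5)
im=cv2.imread('pics/w11.png'); hsv=cv2.cvtColor(im,cv2.COLOR_BGR2HSV)
c=proj('wrist',(.5213,.2946,.015),s); print('exp',c)
m=cv2.inRange(hsv,np.array((18,90,60)),np.array((32,255,255))); x,y=c.astype(int)
k=np.zeros_like(m); k[y-40:y+40,x-40:x+40]=m[y-40:y+40,x-40:x+40]
n,l,st,ce=cv2.connectedComponentsWithStats(k); i=1+np.argmax(st[1:,4]); print(st[i],ce[i])
cn=max(cv2.findContours((l==i).astype(np.uint8),0,1)[0],key=cv2.contourArea)
P=np.array([plane('wrist',p[0],.015,s)[:2] for p in cn])
h=cv2.convexHull((P*1e4).astype(np.float32)); (cx,cy),r=cv2.minEnclosingCircle((P*1e4).astype(np.float32)); print('circ',cx/1e4,cy/1e4,r/1e4)
C=np.array([cx,cy])/1e4; d=P-C; rr=np.hypot(*d.T); a=np.degrees(np.arctan2(d[:,1],d[:,0]))%360
near=rr<.024; print('slot contour dirs',np.sort(a[near]).round(0), 'mean pos',P[near].mean(0)-C)
g=k[y-36:y+36:2,x-36:x+36:2]; print('\n'.join(''.join('#' if v else '.' for v in row) for row in g))
E
```

```text
time: 35.65
eef_pos: [0.5209, 0.2938, 0.1958]
orientation: [0.0, 0.238, 0.971, -0.0]
ft_force: [0.5, -0.2, 0.1]
width: 0.0686
gripper_force: 0.0
t 35.7 yaw 62.5 pos [0.5209 0.2938 0.1958] j6 0.99 w 0.0686 F [ 0.4 -0.1  0.2]
twist first: 0.00 units; then shift (after twist) [-0.    0.04  6.63]
exp [255.845  179.9018]
[ 227  153   57   55 2121] [255.3758 181.7595]
circ 0.521453369140625 0.2940484375 0.03028287353515625
slot contour dirs [  6.  15.  23.  36.  45.  55.  65.  76.  85.  94. 101. 107. 112. 115.
 116. 118. 121. 123. 125. 127. 128. 130. 131. 132. 133. 134. 135. 136.
 169. 170. 171. 172. 173. 174. 175. 176. 178. 180. 182. 184. 187. 190.
 193. 198. 203. 208. 215. 223. 231. 240. 249. 258. 266. 278. 283. 291.
 300. 312. 326. 341. 355.] mean pos [-0.0066  0.0032]
....................................
....................................
....................................
....................................
....................................
..............##......#.............
............####......###...........
..........######......#####.........
.........#######......#####
[... 308 characters left out ...]
...###########.....############...
.....###########.....############...
....############.....############...
.....###########.....############...
.....############################...
.....###########################....
.....###########################....
......##########################....
......#########################.....
.......########################.....
........######################......
........#####################.......
.........##################.........
...........###############..........
.............############...........
.................#####..............
....................................
....................................
....................................
```

disc1 is centred under the tool with its slot along tool x. I descend to TCP z 0.0185 and grip.

```bash
python3 -m pendant '[[-0.6,0,0.04,1,0],[-0.6,0,0,1,0],[-0.6,0,0,1,0],[-0.6,0,0,1,0],[-0.6,0,0,1,0],[-0.6,0,0,1,0],[-0.6,0,0,0.6,0],[-0.6,0,0,0.3,0],[-0.6,0,0,0.19,0],[-0.6,0,0,0,0]]'; python3 -m pendant '[[-0.2,0,0,0,0],[-0.2,0,0,0,0],[-0.2,0,0,0,0],[-0.2,0,0,0,0],[-0.2,0,0,0,0],[-0.2,0,0,0,0]]' 60
```

```text
time: 36.95
eef_pos: [0.5214, 0.2956, 0.0186]
orientation: [0.0, 0.237, 0.971, 0.0]
ft_force: [0.0, -0.1, -0.7]
width: 0.0681
gripper_force: 0.0
time: 37.7
eef_pos: [0.5219, 0.2959, 0.0197]
orientation: [0.001, 0.237, 0.971, 0.001]
ft_force: [-0.7, -0.1, 5.9]
width: 0.0571
gripper_force: 64.4
```

```bash
python3 -m pendant '[[0,0,0,-0.3,0],[0,0,0,-0.5,0],[0,0,0,-0.6,0],[0,0,0,-1,0],[0,0,0,-1,0],[0,0,0,-1,0],[0,0,0,-1,0],[0,0,0,-1,0],[0,0,0,-0.4,-1],[0,0,0,0,-1],[0,0,0,0,-1],[0,0,0,0,-1],[0,0,0,0,-1],[0,0,0,0,-1],[0,0,0,0,-0.7],[0,0,0,0,0]]' 60
python3 - <<'E'
from look import *
np.set_printoptions(precision=4,suppress=True)
plan([.5663,.0253,.19],120)
s=look('w12',(110,100,400,310),2.7)
g=cv2.cvtColor(cv2.imread('pics/w12.png'),cv2.COLOR_BGR2HSV)
m=cv2.inRange(g,np.array((18,60,40)),np.array((34,255,255)))
# print rows across held disc: brass runs
for y in range(190,312,6):
    xs=np.where(m[y,185:325])[0]+185; 
    if len(xs): sp=np.split(xs,np.where(np.diff(xs)>3)[0]+1); print(y,[(int(a[0]),int(a[-1])) for a in sp if len(a)>2])
E
```

```text
time: 39.7
eef_pos: [0.5213, 0.2956, 0.1891]
orientation: [0.0, -0.26, 0.966, 0.0]
ft_force: [0.4, -0.7, -1.1]
width: 0.0568
gripper_force: 64.3
t 39.7 yaw 120.1 pos [0.5213 0.2956 0.1891] j6 -0.01 w 0.0568 F [ 0.4 -0.7 -1.1]
twist first: 0.01 units; then shift (after twist) [  3.85 -10.26  -0.03]
196 []
202 [(225, 242), (268, 283)]
208 [(216, 242), (268, 292)]
214 [(210, 242), (268, 299)]
220 [(205, 242), (267, 303)]
226 [(201, 242), (267, 307)]
232 [(197, 242), (267, 314)]
238 [(197, 242), (267, 317)]
244 [(196, 313)]
250 [(196, 253), (257, 262), (266, 319)]
256 [(197, 312)]
262 [(197, 311)]
268 [(198, 310)]
274 [(199, 309)]
280 [(197, 306)]
286 [(196, 313)]
292 [(193, 315)]
298 [(192, 317)]
304 [(191, 274), (278, 318)]
310 [(212, 285), (292, 315)]
```

```bash
python3 -m pendant '[[0,0.35,-0.9,0,0],[0,0.35,-1,0,0],[0,0.35,-1,0,0],[0,0.35,-1,0,0],[0,0.35,-1,0,0],[0,0.35,-1,0,0],[0,0.35,-1,0,0],[0,0.35,-1,0,0],[0,0.35,-1,0,0],[0,0.35,-1,0,0],[0,0.35,-0.36,0.8,0],[0,0,0,1,0],[0,0,0,0,0],[0,0,0,0,0]]'
python3 - <<'E'
from look import *
np.set_printoptions(precision=4,suppress=True)
plan([.5663,.0253,.082],120)
s=look('w13',(110,100,400,310),2.7)
print(rel(s,(.5013,-.0122,.06)))
c=proj('wrist',(.5013,-.0122,.101),s); print('cap exp',c)
g=cv2.cvtColor(cv2.imread('pics/w13.png'),cv2.COLOR_BGR2GRAY); x,y=c.astype(int)
m=(g[y-40:y+40,x-40:x+40]<70).astype(np.uint8); k,_,st,ce=cv2.connectedComponentsWithStats(m)
for i in range(1,k):
    if st[i,4]>100: print(st[i],ce[i]+[x-40,y-40])
h=cv2.cvtColor(cv2.imread('pics/w13.png'),cv2.COLOR_BGR2HSV)
for yy in(205,211,217,223,229): print(yy,''.join('%4d'%v for v in h[yy,232:280:3,0]))
E
```

```text
time: 41.5
eef_pos: [0.5671, 0.0255, 0.1445]
orientation: [0.0, -0.26, 0.966, -0.0]
ft_force: [0.6, 0.3, -1.4]
width: 0.0568
gripper_force: 64.6
t 41.5 yaw 120.1 pos [0.5671 0.0255 0.1445] j6 -0.48 w 0.0568 F [ 0.6  0.3 -1.4]
twist first: 0.01 units; then shift (after twist) [0.03 0.01 2.5 ]
[3.0373 0.0157 3.3758]
cap exp [255.4032 100.3059]
[ 21  21  40  40 970] [253.7887 102.6629]
205   21  22  22  22  18  18  18  18  18  18  18  18  19  19  20  21
211   22  22  22  22  18  18  18  18  18  18  18  18  19  20  20  21
217   22  22  22  22  18  18  18  19  18  18  18  18  19  20  21  22
223   22  22  22  22  18  18  18  18  19  18  18  18  19  20  21  22
229   22  22  22  22  18  18  18  18  18  18  18  18  20  21  21  22
```

```bash
python3 -m pendant '[[0,0,0,1,0],[0,0,0,1,0],[0,0,0,0.66,0],[0,0,0,0,0],[0,0.4,0,0,0],[0,0.4,0,0,0],[0,0.4,0,0,0],[0,0.4,0,0,0],[0,0.3,0,0,0],[0,0,0,0,0]]'|egrep 'eef|ft_' ;python3 -m pendant '[[0,0.3,0,0,0],[0,0.3,0,0,0],[0,0.2,0,0,0],[0,0,0,0,0]]'|egrep 'eef|ft_';python3 -m pendant '[[0,0.2,0,0,0],[0,0.12,0,0,0],[0,0,0,0,0]]'|egrep 'eef|ft_'
python3 -m pendant '[[0,0,0,0.15,0],[0,0,0,0.1,0],[0,0,0,0,0]]'|egrep 'eef|ft_'
```

```text
eef_pos: [0.5254, 0.0013, 0.0769]
ft_force: [0.3, 0.3, -1.4]
eef_pos: [0.5082, -0.0087, 0.0769]
ft_force: [0.5, 0.4, -2.0]
eef_pos: [0.5014, -0.0126, 0.0768]
ft_force: [0.1, -0.7, -1.3]
eef_pos: [0.5014, -0.0125, 0.0701]
ft_force: [0.0, 0.3, -1.1]
```

```bash
python3 -m pendant '[[0,0,0,0.05,0],[0,0,0,0,0]]'|egrep 'eef|ft_'; python3 -m pendant '[[0,0,0,0.04,0],[0,0,0,0,0]]'|egrep 'eef|ft_'
```

```text
eef_pos: [0.5016, -0.0125, 0.0698]
ft_force: [-1.8, 0.5, 3.3]
eef_pos: [0.5016, -0.0125, 0.0697]
ft_force: [-5.9, 0.4, 12.6]
```

```bash
python3 -m pendant '[[0,0,0,-0.08,0],[-0.6,0,0,0,0],[-0.6,0,0,0,0],[-0.6,0,0,0,0],[-0.6,0,0,0,0],[-0.6,0,0,-0.5,0],[-0.6,0,0,-1,0],[-0.6,0,0,-1,0],[-0.6,0,0,-1,0],[-0.6,0,0,-1,0],[-0.6,0,0,-0.5,1],[-0.6,0,0,0,1],[-0.6,0,0,0,1],[-0.6,0,0,0,0.5],[-0.6,0,0,0,0]]'
python3 - <<'E'
from h import *
plan([.645,-.067,.16],90)
grab('top','top14.png'); h=cv2.cvtColor(cv2.imread('pics/top14.png'),cv2.COLOR_BGR2HSV); h0=cv2.cvtColor(cv2.imread('pics/top0.png'),cv2.COLOR_BGR2HSV)
for H in(h0,h):
    m=cv2.inRange(H,np.array((100,80,40)),np.array((130,255,255))); m[:,:225]=0; n,l,st,ce=cv2.connectedComponentsWithStats(m)
    for i in range(1,n):
        if st[i,4]>40: print(st[i],ce[i],plane('top',st[i,:2]+st[i,2:4]/2-.5,.01))
E
```

```text
time: 46.42
eef_pos: [0.5016, -0.0125, 0.1961]
orientation: [0.0, -0.001, 1.0, -0.0]
ft_force: [-0.1, 0.2, 0.0]
width: 0.0684
gripper_force: 0.0
t 46.4 yaw 90.1 pos [ 0.5016 -0.0125  0.1961] j6 -0.03 w 0.0684 F [-0.1  0.2  0. ]
twist first: 0.01 units; then shift (after twist) [-5.73 -2.18  1.44]
[278 146  16  16 160] [285.95625 153.875  ] [ 0.64783763 -0.0624488   0.01      ]
[278 146  16  13 135] [286.02222222 152.86666667] [ 0.65331063 -0.06241695  0.01      ]
```

```bash
python3 -m pendant '[[-0.6,-1,-0.4,0,0],[-0.6,-1,-0.4,0,0],[-0.6,-1,-0.4,0.2,0],[-0.6,-1,-0.4,0.3,0],[-0.6,-1,-0.4,0.4,0],[-0.6,-0.86,0,0.5,0],[-0.6,0,0,0,0],[-0.6,0,0,0,0]]'
cat > d3.py <<'E'
from look import *
np.set_printoptions(precision=4,suppress=True)
s=look('w15',(150,110,350,260),4)
h=cv2.cvtColor(cv2.imread('pics/w15.png'),cv2.COLOR_BGR2HSV)
c=proj('wrist',(.648,-.0625,.01),s); print('exp',c)
m=cv2.inRange(h,np.array((100,80,40)),np.array((130,255,255)))
n,l,st,ce=cv2.connectedComponentsWithStats(m)
i=min((i for i in range(1,n) if st[i,4]>400),key=lambda i:np.hypot(*(ce[i]-c))); print(st[i],ce[i])
cn=max(cv2.findContours((l==i).astype(np.uint8),0,1)[0],key=cv2.contourArea)
P=np.array([plane('wrist',p[0],.01,s)[:2] for p in cn]); (cx,cy),r=cv2.minEnclosingCircle((P*1e4).astype(np.float32)); print('circ',cx/1e4,cy/1e4,r/1e4)
plan([cx/1e4,cy/1e4,.0135])
x,y=ce[i].astype(int); g=(l==i)[y-40:y+40:2,x-40:x+40:2]; print('\n'.join(''.join('#' if v else '.' for v in row) for row in g))
E
python3 d3.py
```

```text
time: 47.48
eef_pos: [0.6477, -0.0623, 0.1608]
orientation: [-0.0, -0.001, 1.0, -0.0]
ft_force: [-0.4, 0.0, 0.4]
width: 0.0685
gripper_force: 0.0
exp [254.6501 187.2192]
[ 224  156   62   61 2402] [254.256  184.1799]
circ 0.6475638671875 -0.062941064453125 0.029894992065429688
t 47.5 yaw 90.1 pos [ 0.6477 -0.0623  0.1612] j6 -0.10 w 0.0682 F [ 0.4 -0.5  0.2]
twist first: -0.00 units; then shift (after twist) [ 0.01 -0.03  5.91]
........................................
........................................
........................................
........................................
........................................
........................................
..................#####.................
...............########.###.............
.............##########..####...........
............###########..#####..........
..........#.###########.#######.........
..........#############.########........
.........########################.......
........##########################......
.......###########################......
.......##########.#################.....
......######
[... 271 characters left out ...]
...
.....#############......############....
......############......############....
......############......############....
......############......###########.....
.......###########......###########.....
.......###########......##########......
.......###########......##########......
........##########......#########.......
.........#########.......#######........
..........########.......######.........
...........#######.......#####..........
.............#####.......####...........
...............###.......##.............
........................................
........................................
........................................
........................................
```

disc3 is under the tool and its mouth points at about +3°. I turn a little, descend and grip.

```bash
python3 -m pendant '[[-0.6,0,-0.03,1,-0.3],[-0.6,0,0,1,0],[-0.6,0,0,1,0],[-0.6,0,0,1,0],[-0.6,0,0,0.9,0],[-0.6,0,0,0.5,0],[-0.6,0,0,0.3,0],[-0.6,0,0,0.17,0],[-0.6,0,0,0,0]]'|egrep 'eef|ft_'; python3 -m pendant '[[-0.2,0,0,0,0],[-0.2,0,0,0,0],[-0.2,0,0,0,0],[-0.2,0,0,0,0],[-0.2,0,0,0,0],[-0.2,0,0,0,0]]' 60
python3 -m pendant '[[0,0,0,-0.3,0],[0,0,0,-0.5,0],[0,0,0,-0.6,0],[0,0,0,-1,0],[0,0,0,-1,0],[0,0,0,-1,0],[0,0,0,-1,0],[0,0,0,-1,0],[0,0,0,-0.6,0],[0,0,0,0,0]]' 60
python3 - <<'E'
from look import *
s=look('w16',(110,100,400,310),2.7)
h=cv2.cvtColor(cv2.imread('pics/w16.png'),cv2.COLOR_BGR2HSV)
m=cv2.inRange(h,np.array((100,80,25)),np.array((130,255,255)))
for y in range(190,315,6):
    xs=np.where(m[y,185:325])[0]+185
    if len(xs): sp=np.split(xs,np.where(np.diff(xs)>3)[0]+1); print(y,[(int(a[0]),int(a[-1])) for a in sp if len(a)>2])
plan([.4363,.0253,.19],60)
E
```

```text
eef_pos: [0.6482, -0.0631, 0.0139]
ft_force: [0.2, 0.1, 0.4]
time: 49.4
eef_pos: [0.6487, -0.0632, 0.015]
orientation: [0.001, -0.023, 1.0, -0.0]
ft_force: [-1.5, 0.1, 6.4]
width: 0.0568
gripper_force: 64.5
time: 50.65
eef_pos: [0.6486, -0.0631, 0.19]
orientation: [0.001, -0.023, 1.0, -0.0]
ft_force: [-0.3, 0.6, -1.8]
width: 0.0568
gripper_force: 64.2
196 [(240, 266)]
202 [(231, 266), (271, 285)]
208 [(221, 293)]
214 [(215, 300)]
220 [(205, 304)]
226 [(202, 307)]
232 [(199, 310)]
238 [(196, 312)]
244 [(196, 312)]
250 [(197, 242), (267, 312)]
256 [(197, 242), (267, 312)]
262 [(198, 242), (267, 311)]
268 [(198, 243), (267, 310)]
274 [(200, 243), (267, 311)]
280 [(204, 243), (266, 305)]
286 [(209, 243), (266, 300)]
292 [(216, 243), (266, 293)]
298 [(225, 243), (266, 283)]
304 []
t 50.7 yaw 92.6 pos [ 0.6482 -0.0631  0.1886] j6 -0.14 w 0.0568 F [-0.1  0.2 -3.2]
twist first: 3.80 units; then shift (after twist) [ 9.11 -1.18 -0.06]
```

```bash
python3 -m pendant '[[0,0,0,0,1],[0,0,0,0,1],[0,0,0,0,1],[0,0,0,0,0.8],[0,1,-0.12,0,0],[0,1,-0.12,0,0],[0,1,-0.12,0,0],[0,1,-0.12,0,0],[0,1,-0.12,0,0],[0,1,-0.12,0,0],[0,1,-0.12,0,0],[0,1,-0.12,0,0],[0,1,-0.12,0,0],[0,0.1,-0.1,0,0],[0,0,0,0,0],[0,0,0,0,0]]'
python3 -c "
from h import *
plan([.4361,.0254,.088],60)"
```

```text
time: 52.7
eef_pos: [0.4367, 0.0249, 0.1881]
orientation: [-0.0, 0.259, 0.966, -0.0]
ft_force: [-1.3, 1.1, -2.4]
width: 0.0567
gripper_force: 64.2
t 52.7 yaw 60.0 pos [0.4367 0.0249 0.1881] j6 0.58 w 0.0567 F [-1.3  1.1 -2.4]
twist first: -0.00 units; then shift (after twist) [0.03 0.   4.01]
```

```bash
python3 -m pendant '[[0,0,0,1,0],[0,0,0,1,0],[0,0,0,1,0],[0,0,0,0.8,0],[0,0,0,0.2,0],[0,0,0,0,0]]'|egrep 'eef|ft_'; python3 -m pendant '[[0,-0.4,0,0,0],[0,-0.4,0,0,0],[0,-0.4,0,0,0],[0,-0.4,0,0,0],[0,-0.3,0,0,0],[0,0,0,0,0]]'|egrep 'eef|ft_' ;python3 -m pendant '[[0,-0.3,0,0,0],[0,-0.3,0,0,0],[0,-0.2,0,0,0],[0,0,0,0,0]]'|egrep 'eef|ft_';python3 -m pendant '[[0,-0.2,0,0,0],[0,-0.13,0,0,0],[0,0,0,0,0]]'|egrep 'eef|ft_'
python3 -c "
from h import *
plan([.5013,-.0122,.0795],60)"
```

```text
eef_pos: [0.4366, 0.025, 0.0887]
ft_force: [-0.5, 0.2, -1.1]
eef_pos: [0.4778, 0.0011, 0.0884]
ft_force: [0.1, -0.0, -2.2]
eef_pos: [0.495, -0.0088, 0.0885]
ft_force: [-0.8, -0.1, -1.9]
eef_pos: [0.502, -0.0128, 0.0885]
ft_force: [0.3, 0.1, -1.9]
t 55.1 yaw 60.0 pos [ 0.502  -0.0128  0.0885] j6 0.50 w 0.0567 F [ 0.3  0.1 -1.9]
twist first: -0.00 units; then shift (after twist) [0.04 0.01 0.36]
```

```bash
python3 -m pendant '[[0,0,0,0.2,0],[0,0,0,0.12,0],[0,0,0,0,0]]'|egrep 'eef|ft_'; python3 -m pendant '[[0,0,0,0.04,0],[0,0,0,0,0]]'|egrep 'eef|ft_'; python3 -m pendant '[[0,0,0,0.04,0],[0,0,0,0,0]]'|egrep 'eef|ft_'
```

```text
eef_pos: [0.5018, -0.0127, 0.0803]
ft_force: [-0.2, 0.1, -1.6]
eef_pos: [0.502, -0.0127, 0.08]
ft_force: [-2.4, 0.1, 3.7]
eef_pos: [0.502, -0.0127, 0.0799]
ft_force: [-6.2, 0.7, 11.4]
```

```bash
python3 -m pendant '[[0,0,0,-0.08,0],[-0.6,0,0,0,0],[-0.6,0,0,0,0],[-0.6,0,0,0,0],[-0.6,0,0,0,0],[-0.6,0,0,-0.5,0],[-0.6,0,0,-1,0],[-0.6,0,0,-1,0],[-0.6,0,0,-1,0],[-0.6,0,0,-1,0],[-0.6,0,0,-1,0],[-0.6,0,0,0,0],[-0.6,0,0,0,0]]'
python3 -c "
from look import *
look('w17',(150,90,350,290),2)"
python3 -m pendant '[[-0.6,0,1,0,0],[-0.6,0,1,0,0],[-0.6,0,1,0,0],[-0.6,0,1,0,0],[-0.6,0,1,0,0],[-0.6,0,1,0,0],[-0.6,1,1,0,0],[-0.6,1,1,0,0],[-0.6,1,1,0,0],[-0.6,1,0,0,0],[-0.6,1,0,0,0],[-0.6,1,0,0,0],[-0.6,0,0,0,0]]'
python3 - <<'E'
from h import *
_,a=grab('scene','s18.png');_,b=grab('top','t18.png'); w=cv2.imread('pics/w17_c.png')
a=a[:,:,::-1];b=b[:,:,::-1]
r=lambda i,w_,h_:cv2.resize(i,(w_,h_),interpolation=cv2.INTER_CUBIC)
top=np.hstack([r(w,300,300),r(a[150:240,190:300],490,300)])
bot=np.hstack([r(b[90:250,140:420],500,290),r(a[180:330,120:300],290,290)])
cv2.imwrite('pics/final.png',np.vstack([top,bot]))
E
```

```text
time: 57.58
eef_pos: [0.5019, -0.0128, 0.2178]
orientation: [-0.0, 0.259, 0.966, -0.0]
ft_force: [0.0, -0.4, -0.1]
width: 0.0678
gripper_force: 0.0
time: 59.25
eef_pos: [0.4834, 0.2576, 0.2175]
orientation: [-0.0, 0.258, 0.966, -0.0]
ft_force: [0.1, 0.2, 0.4]
width: 0.0682
gripper_force: 0.0
```

View pics/final.png

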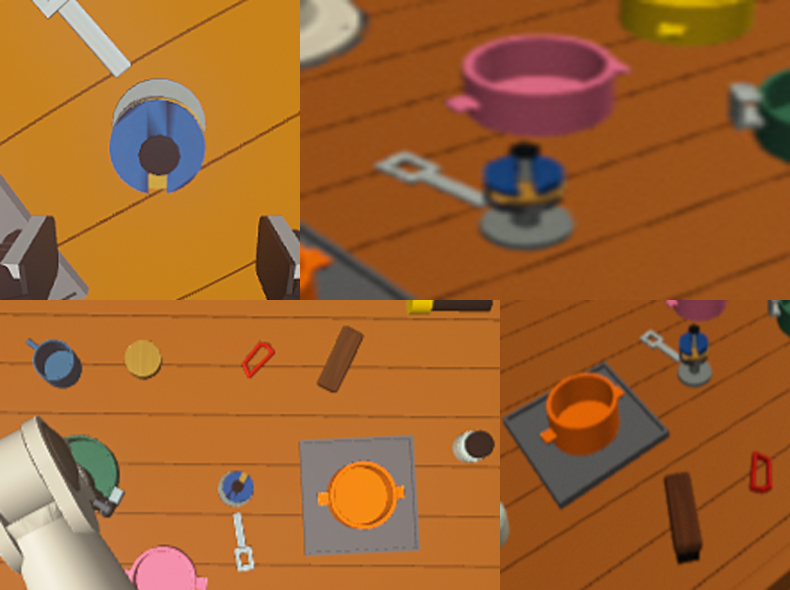

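The final montage shows the three discs flat on the pan, with blue on top and its slot at (157,183) covered by brass. The pot stands upright in the middle of the tray at (361,496), and the bystanders are where they were.

```bash
python3 -c "
from cell import order
print(order.job_done())"
```

```text
the job is handed in; nothing more can be done
None
```

I handed the job in at about 60 s: the orange pot is upright in the middle of the grey tray, and disc2, disc1 and disc3 lie flat on the hanger's pan with their slots about 120° apart; disc4 was not in the scene, and I saw nothing else moved.

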